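Clear the mat after a blood draw

ROBOT

A 6-joint arm with a two-finger parallel gripper is mounted at the origin on the work surface. World frame = base frame: x ahead of the robot, y to its left, z up, the work surface at z = 0. Lengths are in mm, angles in rad, forces in N, time in s.
With the tool pointing down it reaches from about 350 to 875 mm from the base axis. Payload 4.2 kg.
Tool frame: the origin (TCP) lies midway between the tips of the shut fingers; the grasp point (between the pads) lies 19 mm behind it; z points along the fingers, y is the line along which they close (so a half turn about z gives the same grasp; the last joint's range is limited). The gripper opens to 85 mm and grips with 20 to 120 N. Pads are 22 mm wide; open, the fingers measure 114 mm over their backs; the gripper's body (76 mm by 85 mm) begins 54 mm behind the grasp point. The pads swing forward as they close: fully open they stand 13 mm farther back than shut.
Start: joints at [1.608, 0.385, 0.008, 0, -1.194, -0.259], TCP at [137.46, 609.675, 231.312] pointing down, gripper open.
Joint ranges: [-3.14, 3.14], [-1.21, 2.06], [-1.07, 1.41], [-3.16, 2.05], [-2.99, -0.16], [-3.1, 3.1]. Speed limits (rad/s): [2.79, 2.79, 3.14, 3.14, 3.14, 3.14].

INTERFACE

Orientations are given as a unit quaternion [x, y, z, w].
In Python, from station import * gives the robot as it stands. The module is installed in compiled form; this text tells all that it offers. Calls block until the motion is done:
- reach(position, orientation): joint-space move of the TCP to a pose.
- servo_line(position, orientation=None, velocity=150): straight line of the TCP; orientation=None keeps the orientation; velocity is the mean speed in mm/s.
- set_joints(angles): joint-space move.
- command_gripper(opening, grasp_force=None): finger opening in mm; grasp_force is the grip in N (None keeps the last); returns when the fingers have stopped.
- pause(seconds).
- ik(position, orientation): joint angles nearest the present ones, or None.
- get_image(name): name is "scene" or "side" or "wrist"; returns the picture (420x560x3 uint8, red, green, blue); there is no depth.
- get_calibration(name): a dict with "vfov" (degrees; the focal length in pixels is half the picture's height over the tangent of half this angle, whatever the lens; pixels are square), "cx", "cy" (the principal point, pixels), "camera_from_world" (4x4, takes a point from world to camera coordinates). Camera axes: x right, y down, z forward; pixel columns grow to the right and rows downward; lengths in mm; the calibration is good to about 2 mm. The wrist camera is an equidistant fisheye: a pixel r from the principal point sees the ray r / f radians off the axis. A picture is of the moment at which its call begins: read the wrist's pose just before it. get_calibration takes no time and is no camera call; for the wrist camera it gives the pose at the moment of the call.
A pose or a line that the arm cannot do raises IKError and nothing moves.
- close_job(): hands the job in; it is judged then, once.
Trained networks look in the newest picture that a camera, given by its name, has taken for a name from the list of things; names that differ only in an ending like _2 or _b are one class to them, and where a whole thing is asked for, a point or a joint stands for the part that bears it (a point fixed in the world has none). Each returns a list of dicts, best first, with "p" (0 to 1); they miss things now and then, are a little off and sometimes report something else, mostly with a low value. They report only what shows in the picture. A call takes as long as a camera call. They do not tell look-alikes from the thing itself.
- masks_of(camera, query): "mask" (420x560 bool, what is visible of it) and "xy" ([column, row] in pixels, amid what is visible of it).
- tip_of(camera, query): "xy" ([column, row] in pixels: a listed point, or the origin of a listed thing).
Readings, each from a call of its own:
- read_clock(): time.
- read_joint_positions(): joint angles.
- read_qd(): joint speeds.
- read_tau(): joint torques, N m.
- read_tcp_pos(): TCP position.
- read_tool_rot(): TCP orientation.
- read_wrist_force(): force on the tool from outside, world axes, zero at the start.
- read_ft_torque(): the same for the moment, N m.
- read_gripper_width(): finger opening in mm.
- read_finger_force(): force on a finger pad.
Only numpy, scipy, OpenCV 4.12 (cv2) and the standard library are available. Lean on these libraries where they do the work, as an engineer would, in place of code of your own. Each camera call takes 0.05 s, during which the arm holds its last target. There are 200 camera calls.

TASK

Clear up after this blood draw: sharps first, so drop the used needle holder into the yellow sharps bin, and only then lay each capped tube down flat in the tray of its own cap colour. Set the tubes down, do not let them fall, and leave the tape roll and the specimen cup where they are.

Things in the scene. Friction and masses are not known exactly. Their poses are not given: they have to be found in the camera images.
- purple_tube_mid (a point): Closed sample tube with purple cap, lying on the 2 mm thick grey mat. White label round its middle, 15 mm diameter, 86 mm long in all, 20 g; six-sided ribbed cap, 26 mm long, 15 mm over flats, so it does not roll. Point: centre of the tube, on its axis, 7.5 mm above what it lies on; x runs along the tube towards the cap, z up at the start. Grip it across its middle.
- blue_tube_mid (a point): Closed sample tube with light-blue cap, lying on the 2 mm thick grey mat. White label round its middle, 15 mm diameter, 86 mm long in all, 20 g; six-sided ribbed cap, 26 mm long, 15 mm over flats, so it does not roll. Point: centre of the tube, on its axis, 7.5 mm above what it lies on; x runs along the tube towards the cap, z up at the start. Grip it across its middle.
- green_tube_mid (a point): Closed sample tube with dark-green cap, lying on the 2 mm thick grey mat. White label round its middle, 15 mm diameter, 86 mm long in all, 20 g; six-sided ribbed cap, 26 mm long, 15 mm over flats, so it does not roll. Point: centre of the tube, on its axis, 7.5 mm above what it lies on; x runs along the tube towards the cap, z up at the start. Grip it across its middle.
- needle_mid (a point): Used needle holder lying on the mat: off-white barrel, 18 mm diameter, 46 mm long, with a flat 30 mm wide flange at its rear and a pink closed needle shield in front; 81 mm long, 20 g. Point: near the middle of the barrel, on its axis, 9 mm above what it lies on; x runs towards the pink tip (52 mm ahead of the point; rear end 29 mm behind it), z up at the start. Grip it across the barrel here.
- purple_tray: Open purple plastic tray, fixed to the table. Outside 98 mm (x) by 121 mm (y) by 22 mm high, with a 7 mm ledge on each short side; walls and floor 3 mm thick (inside 92 by 115 mm). Origin: centre of its underside, on the table (z = 0); x the short way, y the long way, z up. A tube lies in it along y.
- blue_tray: Open light-blue plastic tray, fixed to the table. Outside 98 mm (x) by 121 mm (y) by 22 mm high, with a 7 mm ledge on each short side; walls and floor 3 mm thick (inside 92 by 115 mm). Origin: centre of its underside, on the table (z = 0); x the short way, y the long way, z up. A tube lies in it along y.
- green_tray: Open dark-green plastic tray, fixed to the table. Outside 98 mm (x) by 121 mm (y) by 22 mm high, with a 7 mm ledge on each short side; walls and floor 3 mm thick (inside 92 by 115 mm). Origin: centre of its underside, on the table (z = 0); x the short way, y the long way, z up. A tube lies in it along y.
- sharps_bin: Yellow sharps bin with a red rim, fixed to the table. Outside 98 mm (x) by 124 mm (y) by 90 mm high; opening at the top 80 mm (x) by 104 mm (y); floor 3 mm thick. Origin: centre of its underside, on the table; x the short way, y the long way, z up. The needle holder is let fall in through the opening, lying along y.
- tape_mid (a point): Roll of cream paper tape lying flat on the mat, 60 mm diameter, 25 mm high, loose (40 g). The point is its centre, 12.5 mm above the mat. To be left alone.
- cup_mid (a point): Specimen cup with an orange screw lid standing on the mat, 62 mm diameter at the lid, 49 mm high, loose (80 g). The point is half-way up on its axis, 24.5 mm above the mat. To be left alone.
Not all that is in view belongs to the job. What is shaped like the part that bears purple_tube_mid but red is not meant.

How it is judged:
By the outcome, as a careful person would: the job done as asked, in the order asked, and still so for the second after the job is handed in, with the robot touching nothing.
It also fails if it takes over 96 s, if anything falls off the work surface, if the arm or the gripper's body presses on something with over 40 N, if the wrist force passes 120 N, or if a joint passes its speed limit or range.

## Working session

There is one attempt and no reset: what is moved stays moved. The work goes in short steps, each a Python script; the robot and the scene stay as the last script left them, time stands still between calls to the robot, and variables do not carry over. Pictures are saved under pics/ and viewed, at most 14 in all, crops included, and the job is handed in when it is done.

```bash
mkdir -p pics
python3 - <<'E'
from station import *
import cv2, numpy as np
for c in ["scene","side","wrist"]:
    cal=get_calibration(c); print(c,cal["vfov"],cal["cx"],cal["cy"],np.round(cal["camera_from_world"],3).tolist())
    im=get_image(c); cv2.imwrite(f"pics/{c}0.png",im[:,:,::-1])
    for q in ["purple_tube_mid","blue_tube_mid","green_tube_mid","needle_mid","purple_tray","blue_tray","green_tray","sharps_bin","tape_mid","cup_mid"]:
        print(q,[(np.round(d["xy"]).tolist(),round(d["p"],2)) for d in tip_of(c,q)][:4])
print(read_clock(),read_tool_rot())
E
```

```text
scene 44.974085023076896 288.05364784484277 213.70734936880123 [[0.642, 0.767, 0.008, -372.633], [0.626, -0.518, -0.582, -232.805], [-0.442, 0.379, -0.813, 1619.463], [0.0, 0.0, 0.0, 1.0]]
purple_tube_mid [([314.0, 159.0], 0.49), ([291.0, 131.0], 0.45), ([436.0, 211.0], 0.41)]
blue_tube_mid [([242.0, 241.0], 0.51), ([303.0, 190.0], 0.26)]
green_tube_mid [([301.0, 192.0], 0.5), ([324.0, 260.0], 0.29)]
needle_mid [([146.0, 265.0], 0.64)]
purple_tray [([325.0, 262.0], 0.78)]
blue_tray [([362.0, 224.0], 0.92)]
green_tray [([227.0, 330.0], 0.78)]
sharps_bin [([282.0, 299.0], 0.6)]
tape_mid [([192.0, 260.0], 0.55)]
cup_mid [([276.0, 213.0], 0.72)]
side 46.99736248472084 275.2698504793923 197.64948645360974 [[-0.932, -0.363, 0.012, 457.065], [-0.244, 0.601, -0.761, 118.293], [0.269, -0.712, -0.648, 1084.635], [0.0, 0.0, 0.0, 1.0]]
purple_tube_mid [([82.0, 295.0], 0.62), ([349.0, 328.0], 0.56)]
blue_tube_mid [([301.0, 185.0], 0.67)]
green_tube_mid [([273.0, 252.0], 0.75), ([324.0, 156.0], 0.68), ([280.0, 210.0], 0.24)]
needle_mid [([357.0, 140.0], 0.61)]
purple_tray [([204.0, 199.0], 0.89)]
blue_tray [([176.0, 246.0], 0.59)]
green_tray [([265.0, 137.0], 0.63)]
sharps_bin [([231.0, 165.0], 0.89)]
tape_mid [([323.0, 154.0], 0.82)]
cup_mid []
wrist 65.70646984690485 269.04591012124655 208.36512382592707 [[-0.221, -0.975, 0.0, 624.641], [-0.926, 0.21, 0.314, -40.863], [-0.306, 0.069, -0.95, 381.709], [0.0, 0.0, 0.0, 1.0]]
purple_tube_mid [([480.0, 72.0], 0.86)]
blue_tube_mid []
green_tube_mid []
needle_mid []
purple_tray []
blue_tray []
green_tray []
sharps_bin []
tape_mid []
cup_mid []
1.65 [ 9.93858481e-01 -1.10658576e-01 -3.25868956e-07  1.03317010e-05]
```

```bash
cd pics; python3 -c "
import cv2
for c in ['scene','side']: cv2.imwrite(c+'0b.png',cv2.resize(cv2.imread(c+'0.png'),(800,600),interpolation=2))"
```

```text
(no output)
```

View pics/scene0b.png

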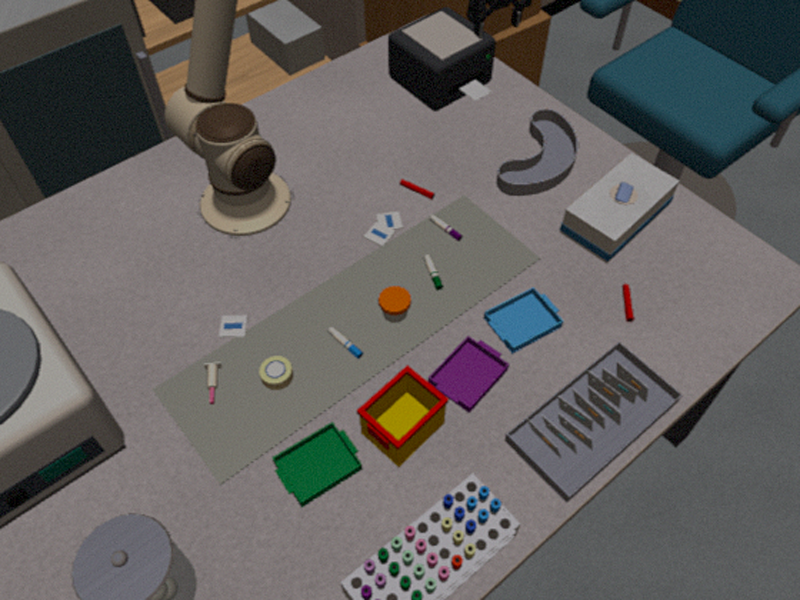

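View pics/side0b.png

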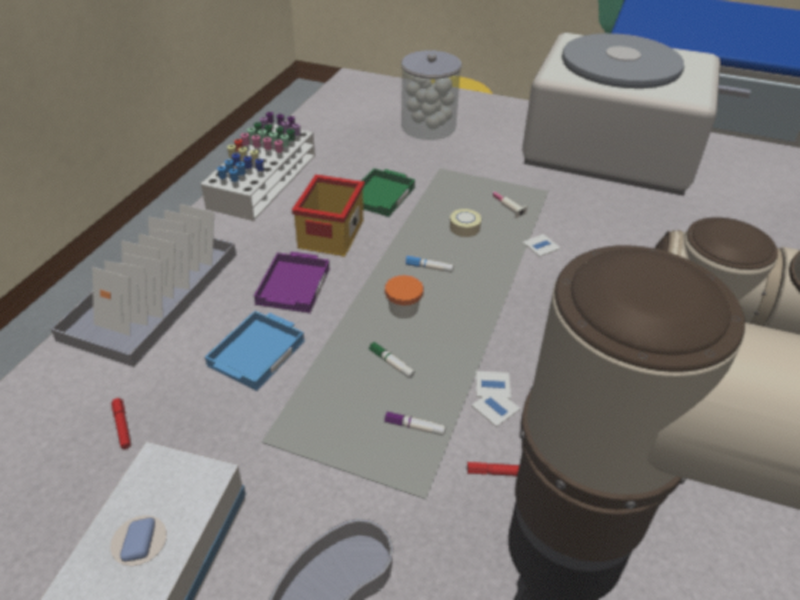

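Scene picture (800-px scale): purple tube (446,227), green (433,271), blue (345,342), needle (212,382), cup (395,300), tape (276,371), trays green (317,463), purple (468,372), blue (523,318) and bin (402,413). The red decoys are at (417,188) and (628,302). The side view agrees: purple tube (415,423), green (391,360), blue (430,265), needle (510,204).

```bash
cat > h.py <<'E'
from station import *
import cv2, numpy as np
def rays(cal,px,fish=False):
    px=np.atleast_2d(np.asarray(px,float)); f=210/np.tan(np.radians(cal["vfov"]/2))
    d=(px-[cal["cx"],cal["cy"]])/f
    if fish:
        r=np.linalg.norm(d,axis=1,keepdims=True)+1e-12
        v=np.c_[d/r*np.sin(r),np.cos(r)]
    else: v=np.c_[d,np.ones(len(d))]
    M=np.asarray(cal["camera_from_world"]); R,t=M[:3,:3],M[:3,3]
    return -R.T@t, v@R
def onplane(cal,px,z,fish=False):
    o,v=rays(cal,px,fish); return (o+v*((z-o[2])/v[:,2:]))[:,:2]
def mask_at(cam,q,px,tol=15):
    best=None
    for d in masks_of(cam,q):
        if px is None or np.hypot(*(np.array(d["xy"])-px))<tol: return d["mask"]
def rect(cal,mask,z,fish=False):
    "centre, sides (long first), yaw of the long side"
    ys,xs=np.nonzero(mask); p=onplane(cal,np.c_[xs,ys],z,fish).astype(np.float32)
    c,s,a=cv2.minAreaRect(p); a=np.radians(a)
    if s[0]<s[1]: s=s[::-1]; a+=np.pi/2
    a=(a+np.pi/2)%np.pi-np.pi/2
    return np.array(c),np.array(s),a
E
python3 - <<'E'
from h import *
P=dict(purple_tube_mid=([446,227],[415,423],9.5),green_tube_mid=([433,271],[391,360],9.5),blue_tube_mid=([345,342],[430,265],9.5),needle_mid=([212,382],[510,204],11),
 tape_mid=([276,371],[466,221],20),cup_mid=([395,298],[404,292],40),purple_tray=([468,372],[293,281],18),blue_tray=([523,318],[256,349],18),green_tray=([317,463],[385,191],18),sharps_bin=([402,408],[330,195],90))
for k,(a,b,z) in P.items():
    for c,p in (("scene",a),("side",b)):
        cal=get_calibration(c); p=np.array(p)/1.42857
        m=mask_at(c,k,p,18)
        s=f"{k} {c} px {np.round(onplane(cal,p,z)[0])}"
        if m is not None:
            r=rect(cal,m,z); s+=f" rect {np.round(r[0])} {np.round(r[1])} yaw {r[2]:.2f}"
        t=[d for d in tip_of(c,k) if np.hypot(*(np.array(d['xy'])-p))<20]
        if t: s+=f" tip {np.round(onplane(cal,t[0]['xy'],z if 'mid' in k else 0)[0])} {t[0]['p']:.2f}"
        print(s)
E
```

```text
purple_tube_mid scene px [350. 290.] tip [353. 293.] 0.49
purple_tube_mid side px [347. 285.] rect [348. 285.] [88. 22.] yaw 0.11
green_tube_mid scene px [424. 189.] rect [424. 188.] [79.  8.] yaw -0.38 tip [425. 180.] 0.50
green_tube_mid side px [422. 185.] rect [423. 183.] [92. 18.] yaw -0.39 tip [423. 186.] 0.75
blue_tube_mid scene px [447. -55.] rect [448. -55.] [85. 15.] yaw 0.11 tip [453. -56.] 0.51
blue_tube_mid side px [442. -57.] rect [446. -60.] [87. 27.] yaw 0.08 tip [444. -60.] 0.67
needle_mid scene px [ 362. -297.] rect [ 362. -290.] [85. 32.] yaw -0.38 tip [ 353. -298.] 0.64
needle_mid side px [ 356. -300.] rect [ 356. -306.] [90. 36.] yaw -0.71 tip [ 359. -314.] 0.61
tape_mid scene px [ 423. -196.] rect [ 425. -196.] [77. 61.] yaw -0.30 tip [ 421. -199.] 0.55
tape_mid side px [ 418. -198.] rect [ 420. -193.] [92. 60.] yaw -1.29 tip [ 427. -197.] 0.82
cup_mid scene px [445.  71.] tip [456.  60.] 0.72
cup_mid side px [448.  62.] rect [445.  71.] [102.  64.] yaw -1.19
purple_tray scene px [651.  78.] rect [651.  83.] [142. 106.] yaw -1.42 tip [643.  77.] 0.78
purple_tray side px [643.  84.] rect [646.  79.] [152. 108.] yaw -1.42 tip [652.  75.] 0.89
blue_tray scene px [629. 243.] rect [631. 248.] [138. 109.] yaw 1.39 tip [619. 241.] 0.92
blue_tray side px [621. 249.] rect [622. 243.] [145. 117.] yaw 1.44 tip [635. 242.] 0.59
green_tray scene px [ 618. -243.] rect [ 617. -240.] [137. 107.] yaw 1.48 tip [ 630. -239.] 0.78
green_tray side px [ 602. -239.] rect [ 608. -241.] [157. 108.] yaw 1.48 tip [ 618. -242.] 0.63
sharps_bin scene px [659. -88.] tip [652. -82.] 0.60
sharps_bin side px [649. -85.] rect [629. -36.] [237. 133.] yaw -1.37
```

```bash
cat >> h.py <<'E'
def Q(th): return [float(np.cos(th/2)),float(np.sin(th/2)),0.,0.]
def best_yaw(xy,z,th):
    c=[]
    for k in (-2,-1,0,1,2):
        j=ik([xy[0],xy[1],z],Q(th+k*np.pi))
        if j is not None: c.append((abs(j[5]-read_joint_positions()[5])+(9 if abs(j[5])>2.8 else 0),th+k*np.pi))
    return min(c)[1]
def snap(name,view=True):
    cal=get_calibration("wrist"); im=get_image("wrist")
    if view: cv2.imwrite(f"pics/{name}.png",cv2.resize(im[:,:,::-1],(800,600),interpolation=2))
    return cal,im
E
python3 - <<'E'
from h import *
sc=get_calibration("scene")
pts=onplane(sc,np.array([[408,371],[447,403],[402,446],[360,412]])/1.42857,90);print("bin rim",np.round(pts).tolist())
n=onplane(sc,np.array([[211,402],[213,363]])/1.42857,9);print("needle tip,rear",np.round(n).tolist())
th=np.arctan2(*(n[0]-n[1])[::-1]); print(th)
y=best_yaw((359,-300),200,th); print("yaw",y)
command_gripper(50)
reach([359,-300,200],Q(y))
cal,im=snap("w_needle")
for d in masks_of("wrist","needle_mid")[:3]: print(d["p"],d["xy"],rect(cal,d["mask"],11,True))
for d in tip_of("wrist","needle_mid")[:3]: print(d["p"],d["xy"],onplane(cal,d["xy"],11,True))
print(read_clock(),read_joint_positions())
E
```

```text
bin rim [[610.0, -34.0], [700.0, -23.0], [712.0, -132.0], [620.0, -147.0]]
needle tip,rear [[395.0, -320.0], [326.0, -275.0]]
-0.5825415979593643
yaw -3.7241342515491573
0.57 [269.5, 176.1] (array([ 362.50057983, -301.2286377 ]), array([82.91283417, 29.78463554]), np.float64(-0.5809455554573564))
0.23 [543.0, 94.5] (array([451.05764771,  70.4592514 ]), array([75.26136017, 70.42726135]), np.float64(1.065261240238387))
0.72 [269.7, 174.7] [[ 354.12309572 -295.51751786]]
7.5167 [-3.46735274e-01  1.44110228e-01 -4.10084261e-01  1.53645513e-05
 -1.01661384e+00 -1.80578993e+00]
```

View pics/w_needle.png

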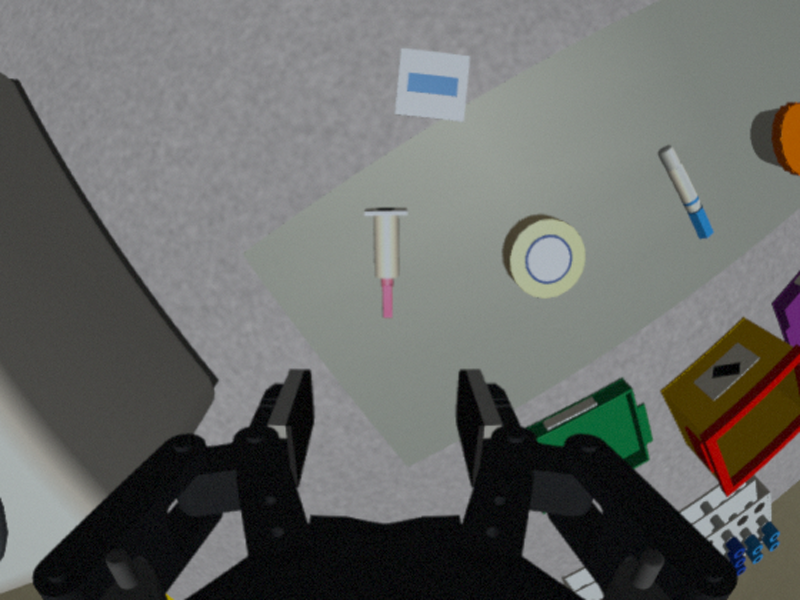

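The wrist view shows the needle at (387,247), tip downwards, well clear of the tape at (548,258). Mask centre and tip estimates agree to about 1 mm, so I grasp it.

```bash
cat >> h.py <<'E'
def pick(xy,yaw,z=4,lift=170,force=30):
    reach([xy[0],xy[1],80],Q(yaw)); servo_line([xy[0],xy[1],z],velocity=90)
    print("down",np.round(read_tcp_pos(),1),np.round(read_wrist_force(),1))
    command_gripper(0,force)
    print("width",read_gripper_width(),"force",read_finger_force(),np.round(read_wrist_force(),1))
    servo_line([xy[0],xy[1],lift],velocity=150)
    print("lifted",read_gripper_width(),read_finger_force(),read_clock())
E
python3 - <<'E'
from h import *
pick((353.5,-295.2),-3.7235)
b=np.array([655,-84]); y=best_yaw(b,200,-1.47); print(y)
reach([b[0],b[1],230],Q(y))
cal,im=snap("w_bin")
for d in masks_of("wrist","sharps_bin")[:2]:
    print(d["p"],d["xy"],rect(cal,d["mask"],90,True))
for d in tip_of("wrist","sharps_bin")[:2]: print(d["p"],d["xy"],onplane(cal,d["xy"],0,True))
h=cv2.cvtColor(im,cv2.COLOR_RGB2HSV); m=((h[...,0]<6)|(h[...,0]>174))&(h[...,1]>170)&(h[...,2]>80)
n,l,s,_=cv2.connectedComponentsWithStats(m.astype(np.uint8)); i=1+np.argmax(s[1:,4]); print(s[i],rect(cal,l==i,90,True))
print(read_clock(),read_joint_positions())
E
```

```text
down [ 354.  -295.4    4.6] [-1.   0.4  0.5]
width 16.400808744083886 force 29.356431663036346 [-0.5  1.1  4.9]
lifted 16.38688913447237 29.25652652978897 10.7083
-1.47
0.79 [272.3, 179.1] (array([652.61352539, -84.97090912]), array([128.08666992,  99.77416229]), np.float64(-1.4513834375657004))
0.71 [257.8, 324.9] (array([656.75817871,  30.68706894]), array([121.07498169,  51.87071991]), np.float64(-1.1960209184436508))
0.62 [267.3, 175.9] [[656.8944039  -82.34716929]]
[ 216  126  111  133 3856] (array([652.79876709, -84.65018463]), array([125.90511322,  97.08364868]), np.float64(-1.459395765764664))
12.4333 [ 1.15875888e-01  4.45649623e-01  1.00807161e-01  3.83791809e-07
 -1.22613844e+00 -1.63204105e-02]
```

View pics/w_bin.png

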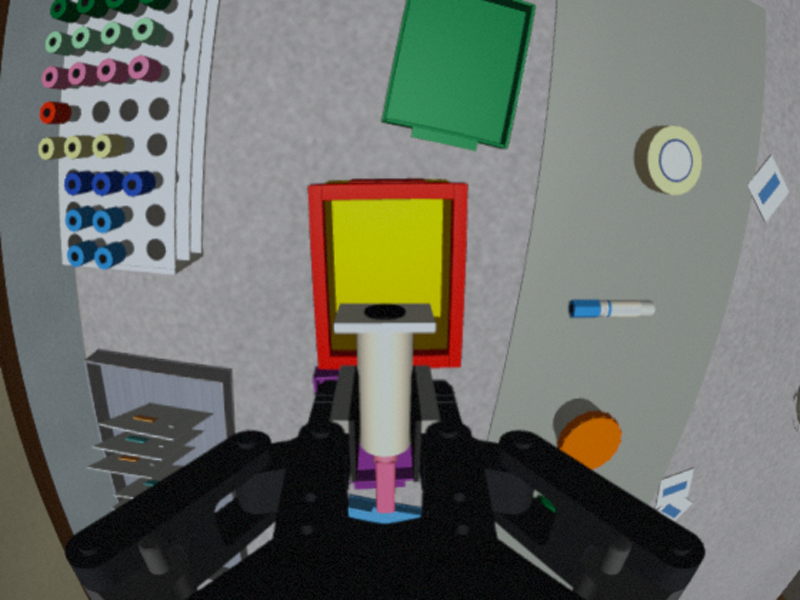

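The needle is held straight, with the flange at (385,318). The red rim gives the bin centre as (652.8,-84.7) and yaw as -1.459. I align it and drop it in.

Run:
```python
from h import *
y=-1.459; p=np.array([652.8,-84.7])+11.5*np.array([np.cos(y),np.sin(y)])
servo_line([*p,150],Q(y)); servo_line([*p,78],velocity=120)
command_gripper(36); pause(0.4); servo_line([*p,230],velocity=220)
cal,im=snap("w_bin2"); command_gripper(50)
print(np.round(read_wrist_force(),1))
# next: purple tube hover
y=best_yaw((349,287),200,0.1)
reach([349,287,200],Q(y)); cal,im=snap("w_pt"); print(y)
for d in masks_of("wrist","purple_tube_mid")[:3]: print(d["p"],d["xy"],rect(cal,d["mask"],9.5,True))
for d in tip_of("wrist","purple_tube_mid")[:3]: print(d["p"],d["xy"],onplane(cal,d["xy"],9.5,True))
print(read_clock(),read_joint_positions())
a=cv2.imread("pics/w_bin2.png");b=cv2.imread("pics/w_pt.png")
cv2.imwrite("pics/c1.png",np.vstack([cv2.resize(a,(400,300)),cv2.resize(b,(400,300))]))
```

```text
[ 0.3  0.7 -0.7]
-6.183185307179587
0.74 [233.7, 282.8] (array([218.49687195, 316.42330933]), array([93.20832825, 18.19751358]), np.float64(0.28612746422556423))
0.68 [269.5, 180.6] (array([347.41418457, 286.90200806]), array([87.79769897, 17.6900692 ]), np.float64(0.09222022518812967))
0.35 [535.7, 143.9] (array([444.51025391, -58.60096741]), array([87.79253387, 25.2293644 ]), np.float64(0.09017329460715962))
0.75 [272.0, 186.8] [[344.97062804 282.79290687]]
0.72 [236.8, 287.8] [[216.27249318 312.43669836]]
17.7167 [ 1.04837159e+00  1.16400614e-01 -4.43568708e-01  4.10759939e-05
 -1.01092951e+00  6.21041607e-01]
```

View pics/c1.png

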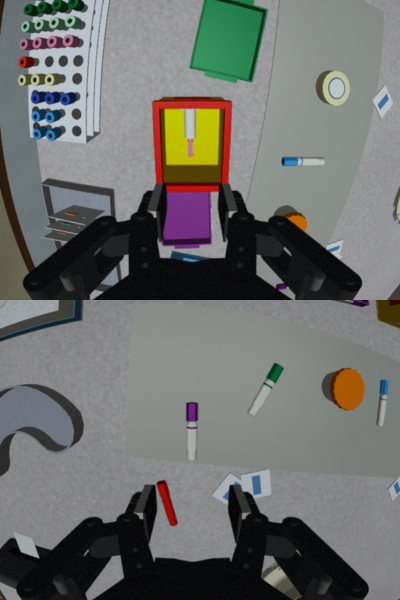

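The needle lies in the bin (upper picture, 190,125). The purple-capped tube is at (192,130) in the lower one, and the red decoy is apart from it. Next is the purple tube.

```bash
cat >> h.py <<'E'
def tray_look(q,xy,th,name):
    y=best_yaw(xy,220,th); reach([xy[0],xy[1],220],Q(y)); cal,im=snap(name); print("yaw",y)
    for d in masks_of("wrist",q)[:2]: print(d["p"],d["xy"],[rect(cal,d["mask"],z,True) for z in (18,)])
    for d in tip_of("wrist",q)[:2]: print(d["p"],d["xy"],onplane(cal,d["xy"],0,True))
    print(read_clock(),read_joint_positions()[5])
E
python3 - <<'E'
from h import *
pick((347.4,286.6),-6.283+0.092)
tray_look("purple_tray",(648,80),-1.42,"w_ptray")
E
```

```text
down [347.7 287.1   4.6] [-0.5 -0.6  0.1]
width 13.49093259449512 force 30.14403998851776 [-1.  -0.6  4.2]
lifted 13.536131410886405 29.68111217021942 20.925
yaw -7.703185307179586
0.75 [270.7, 165.6] [(array([647.98864746,  79.11955261]), array([137.61190796, 100.21725464]), np.float64(-1.394951145613084))]
0.59 [268.5, 175.8] [[648.62683547  80.59563422]]
22.45 -0.21914375573598646
```

View pics/w_ptray.png

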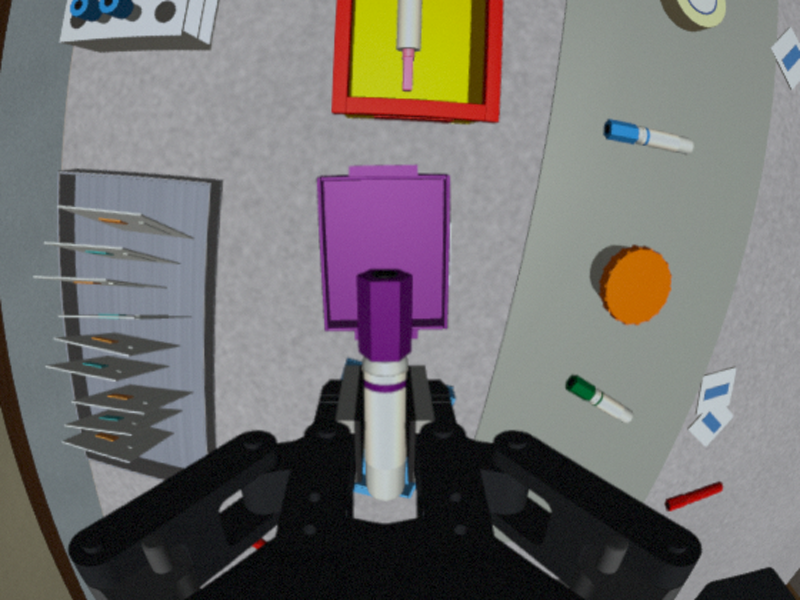

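The tube is held straight and the tray fit is consistent, with the tray outline at x 320–450, y 175–330 px. I set it down, then hover over the green tube.

```bash
cat >> h.py <<'E'
def place(xy,yaw,z=5.4):
    servo_line([*xy,120],Q(yaw),velocity=180); servo_line([*xy,30],velocity=120); servo_line([*xy,z],velocity=30)
    print("set",np.round(read_tcp_pos(),1),np.round(read_wrist_force(),1))
    command_gripper(34); pause(0.2); servo_line([*xy,200],velocity=180); snap("after"); command_gripper(50)
def tube_look(q,xy,th,name):
    y=best_yaw(xy,200,th); reach([xy[0],xy[1],200],Q(y)); cal,im=snap(name); print("yaw",y)
    for d in masks_of("wrist",q)[:3]: print(d["p"],d["xy"],rect(cal,d["mask"],9.5,True))
    for d in tip_of("wrist",q)[:2]: print(d["p"],d["xy"],onplane(cal,d["xy"],9.5,True))
    print(read_clock())
    cv2.imwrite(f"pics/c_{name}.png",np.vstack([cv2.resize(cv2.imread(f"pics/{n}.png"),(400,300)) for n in ("after",name)]))
E
python3 - <<'E'
from h import *
place((648,79.3),-2*np.pi-1.40)
tube_look("green_tube_mid",(423,185),-0.385,"w_gt")
E
```

```text
set [647.9  79.2   5.6] [-1.4 -1.1  2.8]
yaw -0.385
0.86 [269.9, 181.5] (array([422.04547119, 187.02964783]), array([86.93081665, 17.58555794]), np.float64(-0.40416012860793415))
0.64 [269.1, 183.5] [[422.88965947 185.75296474]]
28.2667
```

View pics/c_w_gt.png

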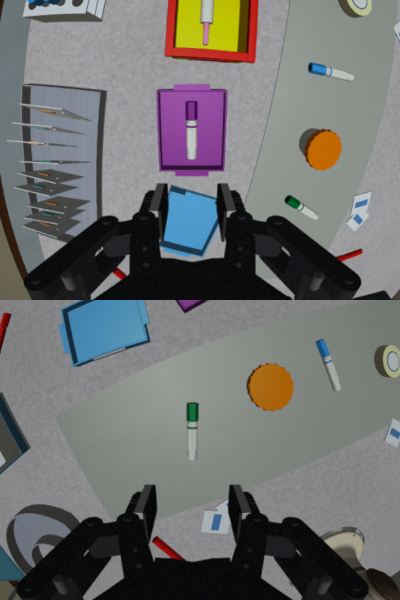

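The purple tube lies centred in its tray (190,130). The green tube is at (192,130) in the lower view, clear of the cup.

Run:
```python
from h import *
pick((422.3,186.5),-0.40)
tray_look("green_tray",(614,-241),1.48,"w_gtray")
```

```text
down [422.7 186.9   4.6] [ 0.7 -0.   0.4]
width 13.768150181434635 force 29.974509179592133 [ 0.1 -0.1  6.1]
lifted 13.683959002612571 29.547423720359802 31.475
yaw -1.6615926535897931
0.78 [267.9, 173.7] [[ 616.00764708 -242.66070476]]
33.3417 0.03859148421210893
```

View pics/w_gtray.png

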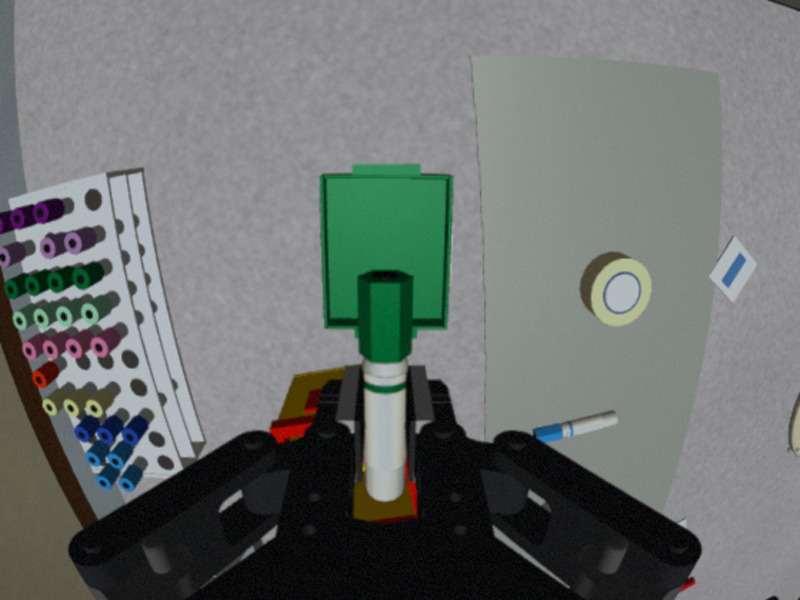

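The tray (x 321–452, y 175–328 px) sits centred and square below the held tube, so I set it down there.

Run:
```python
from h import *
place((615,-241.5),-1.66)
tube_look("blue_tube_mid",(446,-57),0.1,"w_bt")
```

```text
set [ 614.9 -241.5    5.6] [-2.1  0.2  2.9]
yaw 6.383185307179586
0.87 [268.4, 179.9] (array([444.53985596, -57.09469223]), array([87.85357666, 17.57341385]), np.float64(0.09245105467561232))
0.58 [268.5, 185.2] [[443.48083902 -57.39940604]]
39.4417
```

View pics/c_w_bt.png

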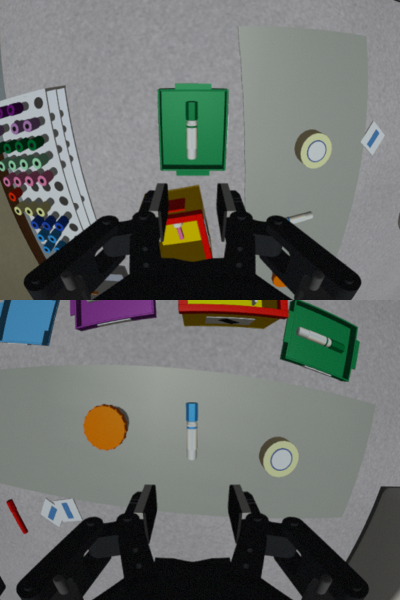

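The green tube lies in its tray (192,130). The blue tube is at (192,130) in the lower view, with the cup and tape well to either side.

Run:
```python
from h import *
pick((444.5,-57.1),6.283+0.092)
tray_look("blue_tray",(627,245),1.41,"w_btray")
```

```text
down [445.1 -57.    4.6] [ 0. -0.  0.]
width 13.302478205624208 force 30.03908336162567 [-1.9  1.3  4.5]
lifted 13.650637798080606 29.577000439167023 42.65
yaw -4.873185307179586
0.9 [269.8, 166.2] [(array([626.42602539, 244.74073792]), array([136.77182007, 100.27250671]), np.float64(1.4112733769733135))]
0.92 [268.6, 172.8] [[627.19231954 246.70726402]]
0.52 [307.1, 294.6] [[651.13600242  76.98928318]]
44.1417 2.3683889227147312
```

View pics/w_btray.png

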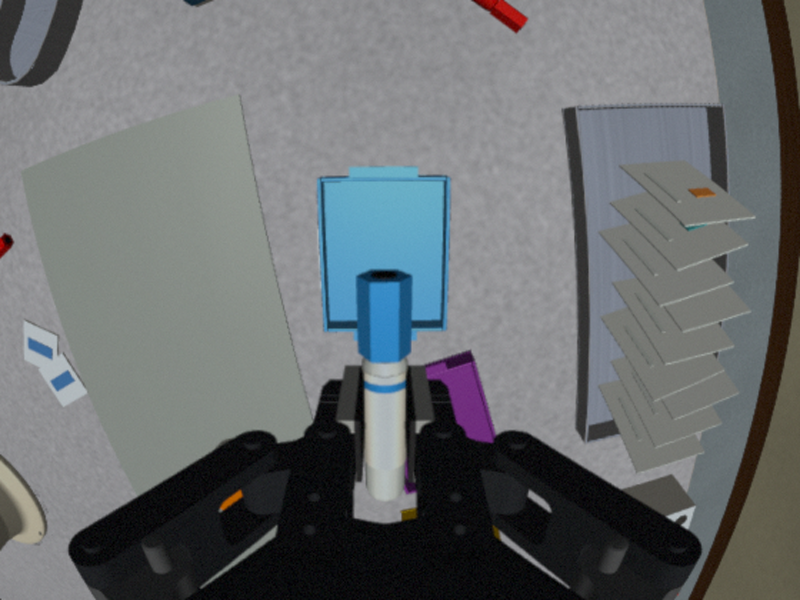

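The blue tray (x 318–450, y 177–330 px) is centred under the held tube, so I set it down there and check the scene.

Run:
```python
from h import *
place((626.6,245.2),-4.872)
a=get_image("scene"); cv2.imwrite("pics/fin.png",np.vstack([cv2.resize(cv2.imread("pics/after.png"),(400,300)),cv2.resize(a[:,:,::-1],(400,300),interpolation=3)]))
sc=get_calibration("scene")
for q in ("tape_mid","cup_mid"): print(q,[np.round(onplane(sc,d["xy"],20 if q[0]=="t" else 26.5)[0]) for d in tip_of("scene",q)[:1]])
print(read_clock())
```

```text
set [626.6 245.1   5.6] [-0.9 -0.1  2.5]
tape_mid [array([ 427., -197.])]
cup_mid [array([456.,  69.])]
48.9833
```

View pics/fin.png

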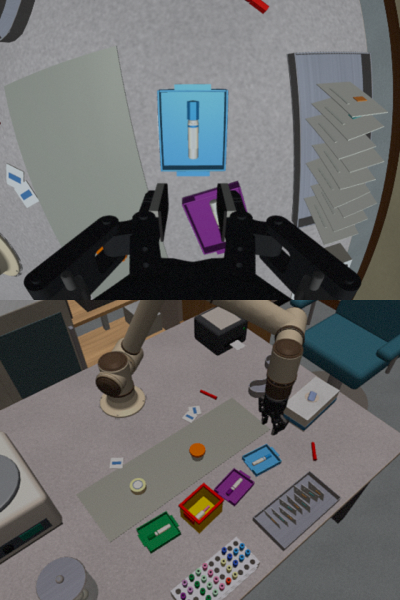

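All three tubes lie in their own trays, the needle is in the bin (200,512), and the tape (138,485) and cup (197,450) have not moved. The gripper is clear.

```bash
python3 -c "
from station import *
print(close_job())"
```

```text
the job is handed in; nothing more can be done
None
```

The job is handed in, at about 49 s of the 96 s allowed: the needle holder went into the sharps bin first, each tube then went flat into the tray of its cap colour, and the tape roll and cup were left where they were.

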